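# Hang the sanding drum on its slanted spindle

### The arm

A 6-joint arm with a two-finger parallel gripper is mounted at the origin on a cart in front of the work surface, level with it; the furniture and walls round the work are solid. World frame = base frame: x ahead of the robot, y to its left, z up, the work surface at z = 0. Lengths are in mm, angles in rad, forces in N, time in s.
With the tool pointing down it reaches from about 300 to 775 mm from the base axis. Payload 14.6 kg.
Tool frame: the origin (TCP) lies midway between the tips of the shut fingers; the grasp point (between the pads) lies 19 mm behind it; z points along the fingers, y is the line along which they close (so a half turn about z gives the same grasp; the last joint's range is limited). The gripper opens to 94 mm and grips with 3 to 60 N. Pads are 16 mm wide; open, the fingers measure 119 mm over their backs; the gripper's body (75 mm by 177 mm) begins 78 mm behind the grasp point.
Start: joints at [-1.393, 0.3, 1.521, -0, 1.321, -0.067], TCP at [133.293, -533.594, 205.446] pointing down, gripper open.
Joint ranges: [-3.03, 3.03], [-0.79, 2.21], [0.23, 2.52], [-1.04, 4.18], [0, 3.07], [-2.55, 2.55]. Speed limits (rad/s): [2.22, 2.22, 2.57, 3.14, 3.14, 3.14].

### API

Orientations are given as [roll, pitch, yaw] about the fixed x, y, z axes, in that order (R = Rz(yaw) Ry(pitch) Rx(roll)).
In Python, from cell import manip, camera gives the robot as it stands.
- The arm moves only by the tool move_arm, never from a script. Its arguments are lists of equal length, an entry for each row: "dp": the shift along the world's x, y, z in mm, a list of three; "rotation": the turn, a rotation vector about the world's x, y, z in rad, a list of three; "hand": the opening, from 0 (shut) to 1 (fully open). A call has 1 to 10 rows; each row shifts and turns the commanded pose from where the row before left it; what a row does not reach is not made up. A row lasts 1/8 s, in which the tool goes at most 62.5 mm and 10.7 degrees, less where a joint would pass 70% of its speed; a pose out of reach is approached as far as the arm can. A call with a gripper value outside its range is refused whole. The fingers move at their own pace and stop on an object; "newtons" is the grip in N (left out, the last holds). Time passes only in rows, so rows that do not move let the fingers close. It gives the time, the measured TCP pose, the force, the opening and the grip force at its end, in the units of the state.
- manip.read_state(): the state, without advancing time (a new reading comes with each control period).
- camera(name): name is "scene" or "side" or "wrist"; returns a dict with "image" (384x512x3 uint8, red, green, blue), "fx", "fy", "cx", "cy" (pixels), "R" (3x3) and "t" (3): a world point X has camera coordinates R X + t; the wrist camera has in their place "mount" (4x4, takes a point from camera to tool coordinates, whose origin is the TCP and whose axes are the flange's). Camera axes: x right, y down, z forward; pixel columns grow to the right and rows downward; lengths in mm; the calibration is good to about 2 mm. The wrist camera is an equidistant fisheye: a pixel r from the principal point sees the ray r / f radians off the axis. A picture is of the moment at which its call begins: read the wrist's pose just before it. There is no depth.
- manip.sign_off(): hands the job in; it is judged then, once.
The state is a dict: "clock": time; "joints": joint angles; "qd": joint speeds; "effort": joint torques, N m; "eef_pos": TCP position; "eef_rot": TCP orientation; "wrist_force": force on the tool from outside, world axes, zero at the start; "moment": the same for the moment, N m; "finger_gap": finger opening in mm; "finger_force": force on a finger pad.
Only numpy, scipy, OpenCV 4.12 (cv2) and the standard library are available. Lean on these libraries where they do the work, as an engineer would, in place of code of your own. Each camera call takes 0.05 s, during which the arm holds its last target. There are 200 camera calls.

### The job

The sanding drum stands on its head on the saw table, bore up; put it away on the free slanted spindle of the wooden tool rack. Lift it off the table still bore up, lay it gently on its side on the table and let go, then take it again so that the bore can lead, slide it down along the spindle fully home against the collar, and let go. Do not drop it or knock it over, and leave the offcut, star knob and tin where they are.

Things in the scene. Friction and masses are not known exactly. Their poses are not given: they have to be found in the camera images.
- drum: Sanding drum, round, 120 mm long. Along its axis from the closed head: dark octagonal nut (62 mm across flats, 67 over corners, 18 mm thick), brick-red abrasive sleeve 59 mm in diameter, from 108 mm on a bright flange 62 mm in diameter with the open bore. Origin: centre of the head's outer face; +z along the axis to the bore (up at the start). 0.25 to 0.5 kg, centre of mass 54 mm from the head.
- drum_mouth (a point): Centre of the drum's bore mouth at the flange's outer face, 120 mm along +z from the drum's origin. The bore is blind, 30 mm wide and 80 mm deep. When the drum lies on its side on the table its axis is level, about 31 mm up; the nut's flats keep it from rolling far.
- rack: Wooden tool rack fixed on the table: 230 mm wide (y), 150 deep (x), 115 high; origin: centre of its underside. At yaw 0 its sloping front board faces -x and up at 45 degrees. It carries two slanted spindles: the thicker, free one at y = +55 mm and a thin one (42 mm long) at y = -57 mm holding a saw blade 120 mm in diameter flat against the board.
- spindle: The free spindle, part of the rack: steel, 26 mm in diameter, square to the sloping board, so 45 degrees up and toward the rack's front. Origin: centre of the upper face of its dark collar (48 mm in diameter, 6 mm off the board, about 68 mm above the table), where the drum's flange must seat; +z along the spindle to its free end.
- spindle_nose (a point): Free end of that spindle, on its axis, 72 mm along +z from the collar face; its last 14 mm taper to 11 mm in diameter.
- guard_nose (a point): Bottom front of the red nose of the saw's tall grey blade guard, a fixed obstacle left of the work, 60 mm above the table. From this point the guard reaches 35 mm to either side (y), 0.5 m back in +x and up to 0.55 m high; the nose's front is upright for its first 180 mm, above that the guard slopes back.
- offcut: Bystander: timber offcut, 60 x 90 x 30 mm, lying flat. Origin at the centre of its underside.
- star_knob: Bystander: black star knob with stud, 48 mm wide, 62 mm high, standing on its head. Origin at the centre of its underside.
- grease_tin: Bystander: round blue tin, 69 mm in diameter, 47 mm high. Origin at the centre of its underside.
Mind the look-alikes: they are no part of the job. There is more than one size of the drum; the job needs the larger.

How it is judged (in metres and radians):
On the way, in this order (a step that is already met when the one before it is completed fails the run):
1. the drum is held in the fingers, lifted off the table by 10 mm or more, its bore still upward (within 40 degrees) (height (world z) of drum above 0.01 m and angle between drum's own z axis and vertical below 0.7 rad and contact force between the fingers and drum above 1 N), for 0.1 s.
2. the drum lies on its side on the table (axis level within 10 degrees), let go and at rest (height (world z) of each of drum, drum_mouth below 0.045 m and angle between drum's own z axis and vertical between 1.4 and 1.74 rad and contact force between the fingers and drum below 0.1 N and linear speed of drum below 0.03 m/s), for 0.2 s.
At the end, for the whole second after the job is handed in: The drum hangs on the free spindle, head outward: the centre of its bore mouth within 8 mm of the centre of the collar face and its axis within 7 degrees of the spindle's, at rest and let go (distance between drum_mouth and spindle below 0.008 m and z of drum in the frame of spindle above 0.1 m and angle between the z axis of drum and the z axis of spindle, either way round below 0.12 rad and linear speed of drum below 0.02 m/s and contact force between the fingers and drum below 0.1 N); the robot touches nothing.
It fails at once if the drum falls or is knocked over (moves faster than 0.7 m/s while not held) (linear speed of drum above 0.7 m/s and contact force between the fingers and drum below 0.1 N).
It fails at once if the offcut is moved by more than 30 mm (distance of offcut from where it was at the start of the episode above 0.03 m).
It fails at once if the star knob is moved by more than 30 mm (distance of star_knob from where it was at the start of the episode above 0.03 m).
It fails at once if the tin is moved by more than 30 mm (distance of grease_tin from where it was at the start of the episode above 0.03 m).
It also fails if it takes over 72 s, if anything falls off the work surface, if the arm or the gripper's body presses on something with over 40 N, if the wrist force passes 120 N, or if a joint passes its speed limit or range.

## Working session

There is one attempt and no reset: what is moved stays moved. The work goes in short steps, Python scripts to look and compute and a tool call to move; the robot and the scene stay as the last step left them, time stands still between calls to the robot, and variables do not carry over. Pictures are saved under pics/ and viewed, at most 10 in all, crops included, and the job is handed in when it is done.

Besides the shell and the picture viewer there is one more tool, called after "Call:" as name(argument=value, ...), one argument or row to a line, values as JSON. move_arm: Moves the arm, as the interface text tells. Its arguments: {"type":"object","properties":{"dp":{"type":"array","items":{"type":"array","items":{"type":"number"}}},"rotation":{"type":"array","items":{"type":"array","items":{"type":"number"}}},"hand":{"type":"array","items":{"type":"number"}},"newtons":{"type":"number"}},"required":["dp","rotation","hand"]}

```bash
ls; mkdir -p pics; python3 - <<'E'
from cell import manip,camera
import cv2,numpy as np,pickle
d={}
for n in("scene","side"):
    c=camera(n);d[n]=c;cv2.imwrite(f"pics/{n}0.png",cv2.resize(c["image"][:,:,::-1],(800,600),interpolation=cv2.INTER_CUBIC))
    print(n,c["fx"],c["cx"],c["cy"],np.round(-c["R"].T@c["t"]),np.round(c["R"],2).tolist())
pickle.dump(d,open("c0.pkl","wb"));s=manip.read_state();print(s)
c=camera("wrist");print({k:v for k,v in c.items() if k!="image"});print([c.get("mount")])
E
```

```text
pics
scene 434.565078189226 251.35804616548944 189.93741088176787 [-173.  792.  825.] [[-0.78, -0.62, -0.01], [-0.33, 0.42, -0.85], [0.53, -0.66, -0.53]]
side 477.62923729332766 253.70031202293146 192.76934983719556 [ -213. -1217.   663.] [[0.83, -0.55, 0.0], [-0.21, -0.33, -0.92], [0.51, 0.77, -0.39]]
{'clock': 0.1, 'joints': array([-1.39259617e+00,  3.00411927e-01,  1.52150064e+00, -9.47794782e-06,
        1.32067714e+00, -6.65788259e-02]), 'qd': array([-0.00031668, -0.00218675, -0.00239644,  0.00059298, -0.00175312,
        0.00104057]), 'effort': array([ 7.82303487e-04, -5.32645619e+01, -3.53286195e+01,  7.09365914e-02,
        2.34462053e-02, -4.89072829e-05]), 'eef_pos': array([ 133.25457763, -533.384153  ,  204.95280963]), 'eef_rot': array([-3.14059720e+00, -5.71732452e-05,  2.44781307e-01]), 'wrist_force': array([ 0.61632491, -0.28352503, -0.50972607]), 'moment': array([-0.01767515, -0.06250228,  0.00601118]), 'finger_force': 0.0, 'finger_gap': 93.63264117007354}
{'fx': 297.3186396354542, 'fy': 297.3186396354542, 'cx': 253.10164661721805, 'cy': 191.21888422627353, 'mount': array([[-2.32723003e-05, -9.61473166e-01, -2.74898799e-01,
         8.05671576e+01],
       [ 9.99999833e-01, -1.81234263e-04,  5.49218784e-04,
         3.18221268e-01],
       [-5.77880204e-04, -2.74898740e-01,  9.61473010e-01,
        -1.78678132e+02],
       [ 0.00000000e+00,  0.00000000e+00,  0.00000000e+00,
         1.00000000e+00]])}
[array([[-2.32723003e-05, -9.61473166e-01, -2.74898799e-01,
         8.05671576e+01],
       [ 9.99999833e-01, -1.81234263e-04,  5.49218784e-04,
         3.18221268e-01],
       [-5.77880204e-04, -2.74898740e-01,  9.61473010e-01,
        -1.78678132e+02],
       [ 0.00000000e+00,  0.00000000e+00,  0.00000000e+00,
         1.00000000e+00]])]
```

View pics/scene0.png

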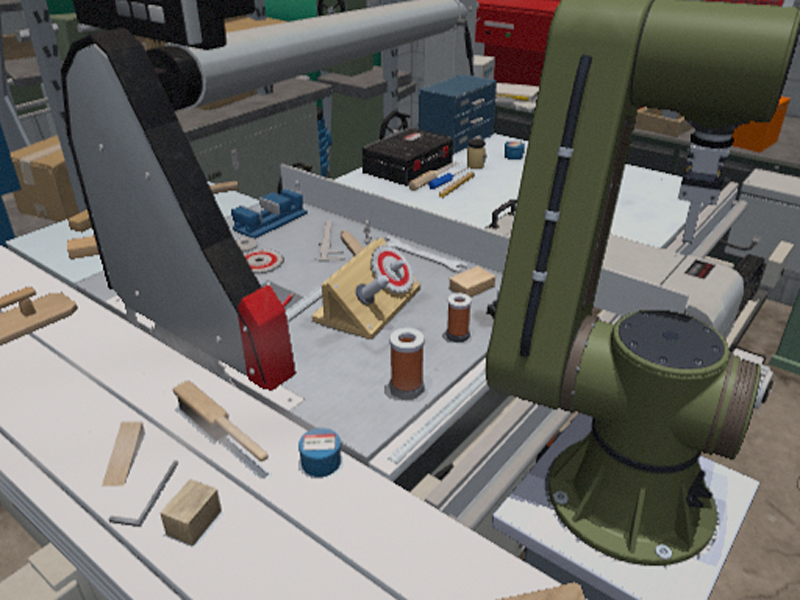

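View pics/side0.png

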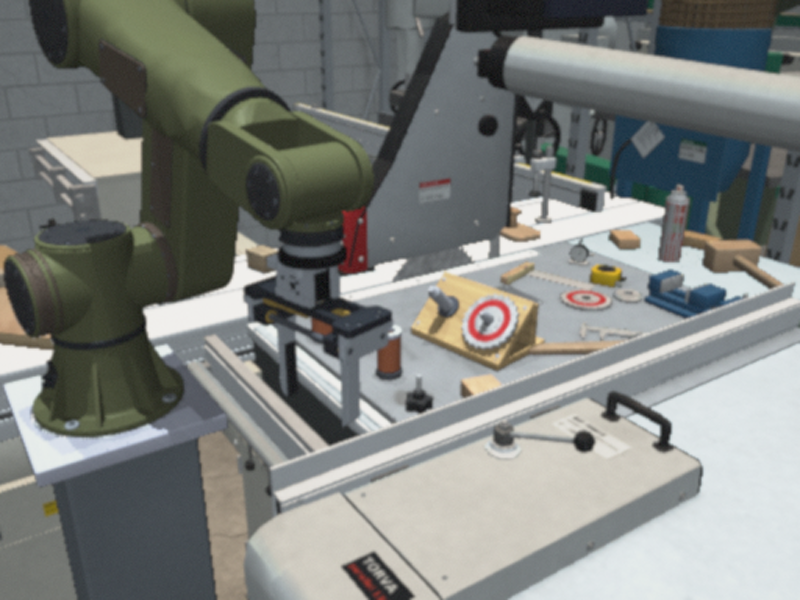

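The scene view shows the large drum at about (407,362), with its flange at (407,340). The small look-alike is at (458,316), the rack's free spindle at about (372,292), the red guard nose at (270,380) and the tin at (320,455). In the side view the large drum is hidden behind the gripper at (322,326). The small one is at (389,350), the spindle at (443,300) and the star knob at (419,398).

```bash
cat > h.py <<'E'
import numpy as np,cv2,pickle
from scipy.spatial.transform import Rotation as Ro
def ray(c,u,v):
    d=c["R"].T@np.array([(u-c["cx"])/c["fx"],(v-c["cy"])/c["fy"],1.]);return -c["R"].T@c["t"],d/np.linalg.norm(d)
def onz(c,u,v,z):
    o,d=ray(c,u,v);return o+d*(z-o[2])/d[2]
def tri(rs):
    A=sum(np.eye(3)-np.outer(d,d) for o,d in rs);b=sum((np.eye(3)-np.outer(d,d))@o for o,d in rs);X=np.linalg.solve(A,b)
    return X,[float(np.linalg.norm((np.eye(3)-np.outer(d,d))@(X-o))) for o,d in rs]
def wray(c,s,u,v):
    x=np.array([u-c["cx"],v-c["cy"]])/c["fx"];th=np.linalg.norm(x)+1e-12
    d=np.r_[x/th*np.sin(th),np.cos(th)];M=c["mount"];R=Ro.from_euler("xyz",s["eef_rot"]).as_matrix()
    return s["eef_pos"]+R@M[:3,3],R@M[:3,:3]@d
def proj(c,X):
    p=c["R"]@X+c["t"];return np.array([c["cx"]+c["fx"]*p[0]/p[2],c["cy"]+c["fy"]*p[1]/p[2]])
def wproj(c,s,X):
    M=c["mount"];R=Ro.from_euler("xyz",s["eef_rot"]).as_matrix();p=M[:3,:3].T@(R.T@(X-s["eef_pos"])-M[:3,3])
    th=np.arctan2(np.hypot(p[0],p[1]),p[2]);return np.array([c["cx"],c["cy"]])+c["fx"]*th*p[:2]/np.hypot(p[0],p[1])
E
python3 - <<'E'
from h import *
d=pickle.load(open("c0.pkl","rb"));S=d["scene"];T=d["side"];k=.64
P=lambda n,u,v,z:print(n,np.round(onz(S,u*k,v*k,z)))
P("drum top",407,340,120);P("drum bottom",407,386,5);P("small",458,300,90);P("small b",458,335,3)
P("tin",320,440,47);P("guardnose",270,388,60);P("offcut",472,278,30)
print("nose",tri([ray(S,364*k,292*k),ray(T,433*k,291*k)]))
print("rack corner z0 front-left?",onz(S,314*k,318*k,0),onz(S,369*k,335*k,0),onz(S,422*k,285*k,0))
print("side: rack",onz(T,412*k,330*k,0),onz(T,520*k,366*k,0))
print("knob",onz(T,419*k,408*k,0), "offcut side", onz(T,482*k,380*k,30))
def crop(c,u,v,w,h,W,H): return cv2.resize(c["image"][v:v+h,u:u+w,::-1],(W,H),interpolation=cv2.INTER_CUBIC)
a=crop(S,190,140,100,75,800,600)[:, :];b=crop(T,255,165,100,75,800,600)
cv2.imwrite("pics/cr.png",np.vstack([cv2.resize(a[100:500],(600,300)),cv2.resize(b[0:400],(600,300))]))
E
```

```text
drum top [422.  16. 120.]
drum bottom [429.   6.   5.]
small [ 451. -189.   90.]
small b [ 448. -193.    3.]
tin [426. 240.  47.]
guardnose [574. 211.  60.]
offcut [ 529. -368.   30.]
nose (array([620.26284384, -94.85785845,  92.54061062]), [1.7913121125278948, 1.7913121125281237])
rack corner z0 front-left? [733.25206479 -56.11537054   0.        ] [597.35731738 -81.24710053   0.        ] [ 630.6041341  -312.39433746    0.        ]
side: rack [595.09421713 -60.16093244   0.        ] [ 675.01338445 -303.81424473    0.        ]
knob [ 427.70480275 -323.36453437    0.        ] offcut side [ 544.21966658 -347.64698294   30.        ]
```

View pics/cr.png

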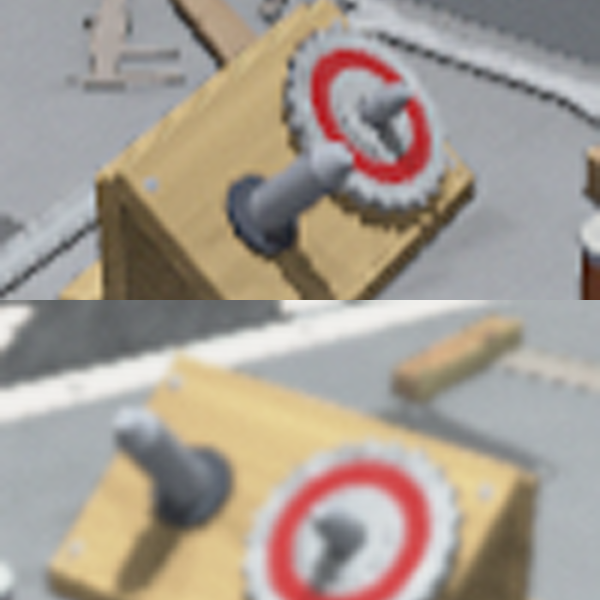

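The crops show the scene spindle with its nose at (337,155) and collar at (262,216). In the side crop the nose is at (128,422) and the collar at (192,486). I'll triangulate these and the board corners.

```bash
python3 - <<'E'
from h import *
d=pickle.load(open("c0.pkl","rb"));S=d["scene"];T=d["side"]
a=lambda x,y:ray(S,190+x/6,152.5+y/6); b=lambda x,y:ray(T,255+x/6,165+(y-300)/6)
n,e1=tri([a(337,155),b(128,422)]);c,e2=tri([a(262,215),b(192,486)])
print("nose",n,e1,"collar",c,e2,"len",np.linalg.norm(n-c),(n-c)/np.linalg.norm(n-c))
print("corner TL",tri([a(102,178),b(178,357)]))
print("TR corner",tri([a(330,3),b(535,478)]))
print("BR z0?",onz(S,190+472/6,152.5+185/6,10),"BL",onz(T,255+50/6,165+275/6,10))
ax=n-c;print("yaw of spindle horiz",np.arctan2(ax[1],ax[0]))
# drum flange
hsv=cv2.cvtColor(S["image"],cv2.COLOR_RGB2HSV);m=cv2.inRange(hsv,(0,110,40),(14,255,200))
m[:200]=0
n_,l,st,ce=cv2.connectedComponentsWithStats(m)
for i in range(1,n_):
    if st[i,4]>60:print(st[i],ce[i])
br=((S["image"].min(2)>150)).astype(np.uint8);br[:200]=0;br[235:]=0;br[:,:240]=0;br[:,285:]=0
n_,l,st,ce=cv2.connectedComponentsWithStats(br)
for i in range(1,n_):
    if st[i,4]>30:
        ct=cv2.findContours((l==i).astype(np.uint8),0,1)[0][0];E=cv2.fitEllipse(ct);print(st[i],E,onz(S,*E[0],120))
E
```

```text
nose [ 592.53917268 -130.08895806  115.73391125] [0.4476230822076535, 0.44762308220760194] collar [ 640.76136167 -121.73010729   64.82726495] [0.6830130188595818, 0.683013018859502] len 70.6168289741292 [-0.68287106 -0.1183691   0.72088548]
corner TL (array([687.12255128, -47.32836549, 105.40472591]), [0.7336854821144723, 0.7336854821144971])
TR corner (array([ 725.96845628, -284.25040082,  105.40705318]), [3.097411106656076, 3.0974111066561])
BR z0? [ 620.99183493 -290.63258899   10.        ] BL [583.55510192 -74.71337477  10.        ]
yaw of spindle horiz -2.969957780106948
[286 200  14  15 183] [292.79781421 206.64480874]
[168 210  17  22  97] [176.97938144 221.78350515]
[251 223  19  27 440] [260.00681818 236.34772727]
[ 240  200   45   35 1069] ((264.22076416015625, 218.4677734375), (38.22672653198242, 47.626121520996094), 60.606136322021484) [411.6075358   12.85651619 120.        ]
```

Measurements so far:

| Item | Position (mm) |
|---|---|
| Drum, standing | (424, 12) |
| Spindle collar | (641, -122, 66) |
| Spindle nose | (593, -130, 117) |
| Rack yaw | 0.166 rad |

I'm moving above the drum for a close look.

Call:
move_arm(
  dp=[
    [18.5,34,6],
    [18.5,34,6],
    [18.5,34,6],
    [18.5,34,6],
    [18.5,34,6],
    [18.5,34,6],
    [18.5,34,6],
    [18.5,34,6],
  ],
  rotation=[
    [0,0,0.083],
    [0,0,0.083],
    [0,0,0.083],
    [0,0,0.083],
    [0,0,0.083],
    [0,0,0.083],
    [0,0,0.083],
    [0,0,0.083],
  ],
  hand=[1,1,1,1,1,1,1,1],
)

```text
clock: 1.15
eef_pos: [281.6, -260.4, 253.6]
eef_rot: [3.142, -0.0, 0.911]
wrist_force: [1.1, -1.0, 1.2]
finger_gap: 94.0
finger_force: 0.0
```

Call:
move_arm(
  dp=[
    [18.5,34,6],
    [18.5,34,6],
    [18.5,34,6],
    [18.5,34,6],
    [18.5,34,6],
    [18.5,34,6],
    [18.5,34,6],
    [18.5,34,6],
    [0,0,0],
  ],
  rotation=[
    [0,0,0.083],
    [0,0,0.083],
    [0,0,0.083],
    [0,0,0.083],
    [0,0,0.083],
    [0,0,0.083],
    [0,0,0.083],
    [0,0,0.083],
    [0,0,0],
  ],
  hand=[1,1,1,1,1,1,1,1,1],
)

```text
clock: 2.28
eef_pos: [429.8, 11.9, 301.3]
eef_rot: [-3.141, -0.0, 1.576]
wrist_force: [-0.2, -0.3, -1.1]
finger_gap: 94.0
finger_force: 0.0
```

```bash
cat > look.py <<'E'
import sys;from h import *
from cell import manip,camera
n=sys.argv[1];d={}
s=manip.read_state();d["s"]=s;d["wrist"]=camera("wrist")
for k in sys.argv[2:]:d[k]=camera(k)
pickle.dump(d,open(n+".pkl","wb"));cv2.imwrite(f"pics/{n}.png",d["wrist"]["image"][:,:,::-1])
for k in ("clock","joints","eef_pos","eef_rot","wrist_force","finger_gap","finger_force"):print(k,np.round(s[k],3))
E
python3 look.py w1 side scene
```

```text
clock 2.275
joints [-0.058 -0.035  1.678  0.     1.499 -0.063]
eef_pos [429.801  11.943 301.312]
eef_rot [-3.141 -0.     1.576]
wrist_force [-0.211 -0.337 -1.147]
finger_gap 94.01
finger_force 0.0
```

View pics/w1.png

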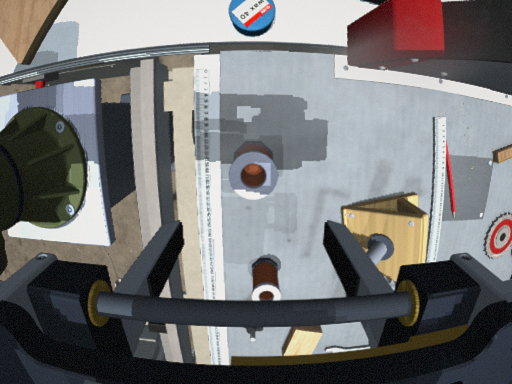

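The wrist view shows the drum's flange and bore at about (253,174), the small drum at (266,285) and the spindle at (382,247). The table's front edge strip is near column 205-218 and the tin is at (252,12). I'll compute positions from these.

```bash
python3 - <<'E'
from h import *
d=pickle.load(open("w1.pkl","rb"));W=d["wrist"];s=d["s"];S=d["scene"];T=d["side"]
def wz(u,v,z):
    o,q=wray(W,s,u,v);return np.round((o+q*(z-o[2])/q[2])[:2])
im=W["image"].astype(int)
# flange: bright ring; bore: reddish/dark inside
g=cv2.cvtColor(W["image"],cv2.COLOR_RGB2HSV)
red=cv2.inRange(g,(0,90,30),(15,255,255));red[:140]=0;red[200:]=0;red[:,:220]=0;red[:,290:]=0
n,l,st,ce=cv2.connectedComponentsWithStats(red)
for i in range(1,n):
    if st[i,4]>30:print("red",st[i],ce[i],wz(*ce[i],120))
cir=cv2.HoughCircles(cv2.cvtColor(W["image"],cv2.COLOR_RGB2GRAY)[130:220,200:310],cv2.HOUGH_GRADIENT,1,20,param1=120,param2=12,minRadius=8,maxRadius=30)
if cir is not None:
    for c in cir[0][:4]:print("circ",c+[200,130,0],wz(c[0]+200,c[1]+130,120), "diam",2*c[2]/W["fx"]*335)
print("edge",wz(218,174,0),wz(195,174,0),"small",wz(266,295,85),"tin",wz(252,12,47))
# small/large red comps in side & scene
for nm,c in(("scene",S),("side",T)):
    m=cv2.inRange(cv2.cvtColor(c["image"],cv2.COLOR_RGB2HSV),(0,110,30),(14,255,200))
    n,l,st,ce=cv2.connectedComponentsWithStats(m)
    for i in range(1,n):
        if st[i,4]>100:print(nm,st[i],ce[i],np.round(onz(c,*ce[i],63)))
E
```

```text
red [242 164  23  22 399] [252.87218045 174.61152882] [430.  10.]
circ [252.5        174.5         24.29999924] [430.  10.] diam 54.75943
circ [231.5 166.5  26. ] [404.  20.] diam 58.59034
circ [227.5        205.5         25.70000076] [398. -30.] diam 57.9143
circ [227.5 137.5  15. ] [399.  56.] diam 33.80212
edge [372. -16.] [333. -16.] small [ 452. -195.] tin [427. 237.]
scene [ 305    0  131   23 1230] [375.59105691   8.30894309] [ 1713. -3492.    63.]
scene [155 183  20  18 119] [166.10084034 190.81512605] [807.  25.  63.]
scene [287 196  13  19 211] [292.75829384 205.39810427] [ 431. -160.   63.]
scene [251 223  19  27 442] [259.99773756 236.41855204] [416.  26.  63.]
side [220 122  14  27 101] [225.92079208 130.61386139] [871. 649.  63.]
side [200 188  17  26 395] [207.79746835 200.58481013] [417. -12.  63.]
side [242 218  14  20 234] [248.48290598 227.52136752] [ 424. -234.   63.]
```

The drum is at (430,10), and the three views agree. I'll lean the tool 55° so it points toward +y, which lets the later lay-down tip the bore to +y.

Call:
move_arm(
  dp=[
    [0,-9.5,-22],
    [0,-9.5,-22],
    [0,-9.5,-22],
    [0,-9.5,-22],
    [0,-9.5,-22],
    [0,-9.5,-22],
    [0,-9.5,-22],
    [0,-9.5,-22],
    [0,0,0],
  ],
  rotation=[
    [0.12,0,0],
    [0.12,0,0],
    [0.12,0,0],
    [0.12,0,0],
    [0.12,0,0],
    [0.12,0,0],
    [0.12,0,0],
    [0.12,0,0],
    [0,0,0],
  ],
  hand=[1,1,1,1,1,1,1,1,1],
)

```text
clock: 3.55
eef_pos: [428.2, -66.7, 123.4]
eef_rot: [-3.136, -0.963, 1.564]
wrist_force: [0.5, -0.1, 0.2]
finger_gap: 93.7
finger_force: 0.0
```

```bash
python3 look.py w2; python3 - <<'E'
from h import *
d=pickle.load(open("w2.pkl","rb"));W=d["wrist"];s=d["s"]
print(Ro.from_euler("xyz",s["eef_rot"]).as_matrix().round(3))
for x in(428,430,432):print(x,wproj(W,s,np.array([x,10,120.])).round(1),wproj(W,s,np.array([x,10,63.])).round(1))
g=cv2.cvtColor(W["image"],cv2.COLOR_RGB2HSV);red=cv2.inRange(g,(0,90,30),(15,255,255))
n,l,st,ce=cv2.connectedComponentsWithStats(red)
for i in range(1,n):
    if st[i,4]>100:print("red",st[i],ce[i])
E
```

```text
clock 3.55
joints [-0.664  0.486  1.781  0.703  1.593 -0.918]
eef_pos [428.191 -66.661 123.42 ]
eef_rot [-3.136 -0.963  1.564]
wrist_force [ 0.516 -0.122  0.217]
finger_gap 93.742
finger_force 0.0
[[ 0.004  1.     0.   ]
 [ 0.571 -0.003  0.821]
 [ 0.821 -0.003 -0.571]]
428 [252.2 155. ] [252.4 197.4]
430 [254.6 155. ] [254.5 197.3]
432 [257. 155.] [256.5 197.3]
red [353  11  45  68 864] [373.72337963  43.1875    ]
red [  17   29  178   97 3119] [87.88329593 68.62359731]
red [375  42  31  52 378] [391.39417989  71.84126984]
red [238 154  34  17 398] [255.22864322 162.42713568]
red [ 223  181   64   66 2813] [254.58905084 215.39708496]
```

View pics/w2.png

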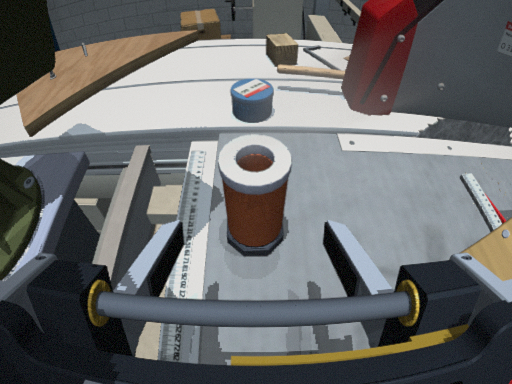

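The drum stands centred between the fingers at column 255, with the flange ellipse at about (255,162). The approach is clear, so I'll move in and close.

Call:
move_arm(
  dp=[
    [0.3,15,-10.5],
    [0.3,15,-10.5],
    [0.3,15,-10.5],
    [0.3,15,-10.5],
    [0.3,15,-10.5],
    [0.3,15,-10.5],
    [0,0,0],
  ],
  rotation=[
    [0,0,0],
    [0,0,0],
    [0,0,0],
    [0,0,0],
    [0,0,0],
    [0,0,0],
    [0,0,0],
  ],
  hand=[1,1,1,1,1,1,1],
)

```text
clock: 4.47
eef_pos: [430.6, 25.5, 61.8]
eef_rot: [3.141, -0.961, 1.573]
wrist_force: [-0.8, -0.3, 1.0]
finger_gap: 94.0
finger_force: 0.0
```

Call:
move_arm(
  dp=[
    [0,0,0],
    [0,0,0],
    [0,0,0],
    [0,0,0],
    [0,0,0],
    [0,0,0],
  ],
  rotation=[
    [0,0,0],
    [0,0,0],
    [0,0,0],
    [0,0,0],
    [0,0,0],
    [0,0,0],
  ],
  hand=[0.6,0.55,0.5,0.5,0.5,0.5],
  newtons=35,
)

```text
clock: 5.22
eef_pos: [430.9, 24.4, 62.6]
eef_rot: [3.139, -0.96, 1.574]
wrist_force: [-5.5, -1.8, 5.6]
finger_gap: 58.1
finger_force: 35.0
```

Gripped on the sleeve at 58 mm. I'll lift it bore up.

Call:
move_arm(
  dp=[
    [0,0,10],
    [0,0,15],
    [0,0,15],
    [0,0,15],
    [0,0,15],
    [0,0,0],
    [0,0,0],
  ],
  rotation=[
    [0,0,0],
    [0,0,0],
    [0,0,0],
    [0,0,0],
    [0,0,0],
    [0,0,0],
    [0,0,0],
  ],
  hand=[0.5,0.5,0.5,0.5,0.5,0.5,0.5],
)

```text
clock: 6.1
eef_pos: [430.9, 24.5, 132.2]
eef_rot: [3.139, -0.96, 1.574]
wrist_force: [0.9, 0.4, -5.0]
finger_gap: 58.4
finger_force: 35.0
```

```bash
python3 look.py w3 scene side; python3 - <<'E'
from h import *
d=pickle.load(open("w3.pkl","rb"))
def crop(c,u,v):return cv2.resize(c["image"][v:v+100,u:u+130,::-1],(400,300),interpolation=cv2.INTER_CUBIC)
cv2.imwrite("pics/w3c.png",np.hstack([crop(d["scene"],195,150),crop(d["side"],145,120)]))
E
```

```text
clock 6.1
joints [-0.506  0.394  1.896  0.802  1.492 -0.852]
eef_pos [430.934  24.471 132.186]
eef_rot [ 3.139 -0.96   1.574]
wrist_force [ 0.886  0.393 -5.029]
finger_gap 58.395
finger_force 34.972
```

View pics/w3c.png

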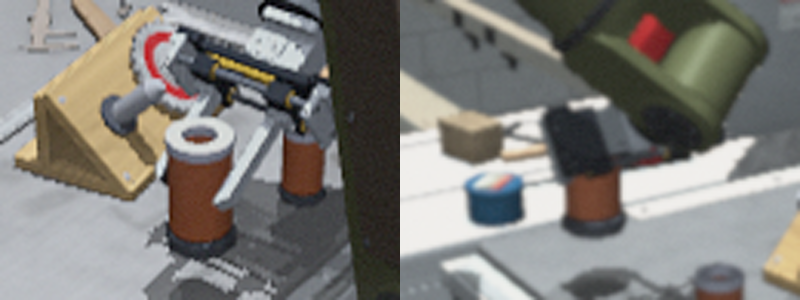

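The drum is held upright, clear of the table by about 70 mm. Next I'll tip it 90° about the finger line so the bore goes to +y.

Call:
move_arm(
  dp=[
    [0.5,-2.6,0],
    [0.5,-2.6,0],
    [0.5,-2.6,0],
    [0.5,-2.6,-3],
    [0.5,-2.6,-5],
    [0.5,-2.6,-8],
    [0.5,-2.6,-10],
    [0.5,-2.6,-10],
    [0.5,-2.6,-10],
    [0.5,-2.6,-8],
  ],
  rotation=[
    [-0.157,0,0],
    [-0.157,0,0],
    [-0.157,0,0],
    [-0.157,0,0],
    [-0.157,0,0],
    [-0.157,0,0],
    [-0.157,0,0],
    [-0.157,0,0],
    [-0.157,0,0],
    [-0.157,0,0],
  ],
  hand=[0.5,0.5,0.5,0.5,0.5,0.5,0.5,0.5,0.5,0.5],
)

```text
clock: 7.5
eef_pos: [435.9, -1.3, 78.1]
eef_rot: [-3.141, 0.615, 1.573]
wrist_force: [-0.6, -0.1, -5.3]
finger_gap: 58.3
finger_force: 35.0
```

Call:
move_arm(
  dp=[
    [0,0,0],
    [0,0,0],
  ],
  rotation=[
    [0,0,0],
    [0,0,0],
  ],
  hand=[0.5,0.5],
)

```text
clock: 7.75
eef_pos: [436.0, -1.5, 78.5]
eef_rot: [-3.139, 0.607, 1.573]
wrist_force: [-0.5, -0.6, -4.5]
finger_gap: 57.9
finger_force: 35.0
```

```bash
python3 look.py w4 scene side; python3 - <<'E'
from h import *
d=pickle.load(open("w4.pkl","rb"))
print(Ro.from_euler("xyz",d["s"]["eef_rot"]).as_matrix().round(3))
def crop(c,u,v):return cv2.resize(c["image"][v:v+100,u:u+130,::-1],(400,300),interpolation=cv2.INTER_CUBIC)
cv2.imwrite("pics/w4c.png",np.hstack([crop(d["scene"],195,160),crop(d["side"],145,130)]))
E
```

```text
clock 7.75
joints [ 0.258  0.348  1.922 -0.651  1.141  0.616]
eef_pos [436.037  -1.488  78.472]
eef_rot [-3.139  0.607  1.573]
wrist_force [-0.501 -0.555 -4.522]
finger_gap 57.872
finger_force 34.977
[[-0.002  1.    -0.001]
 [ 0.822  0.001 -0.57 ]
 [-0.57  -0.002 -0.822]]
```

View pics/w4c.png

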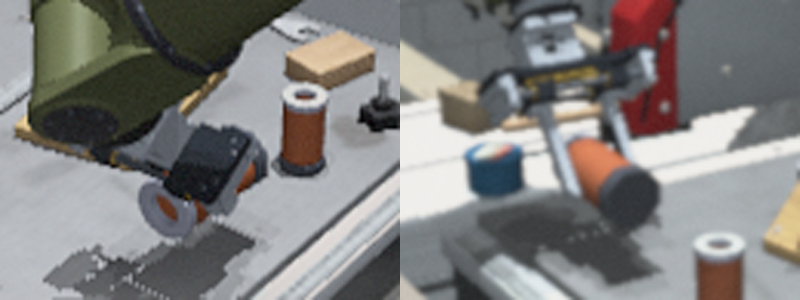

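The drum is level with its bore to +y. I'll lower it to the table and feel for contact.

Call:
move_arm(
  dp=[
    [0,0,-10],
    [0,0,-12],
    [0,0,-12],
    [0,0,-10],
    [0,0,-8],
    [0,0,-4],
    [0,0,0],
  ],
  rotation=[
    [0,0,0],
    [0,0,0],
    [0,0,0],
    [0,0,0],
    [0,0,0],
    [0,0,0],
    [0,0,0],
  ],
  hand=[0.5,0.5,0.5,0.5,0.5,0.5,0.5],
)

```text
clock: 8.78
eef_pos: [436.1, -1.6, 22.3]
eef_rot: [-3.14, 0.61, 1.573]
wrist_force: [-0.3, -0.4, -4.5]
finger_gap: 58.4
finger_force: 35.0
```

Call:
move_arm(
  dp=[
    [0,0,-1],
    [0,0,-1],
    [0,0,0],
  ],
  rotation=[
    [0,0,0],
    [0,0,0],
    [0,0,0],
  ],
  hand=[0.5,0.5,0.5],
)

```text
clock: 9.15
eef_pos: [436.1, -1.6, 20.5]
eef_rot: [-3.14, 0.61, 1.573]
wrist_force: [0.1, 0.6, -5.4]
finger_gap: 57.8
finger_force: 35.0
```

Call:
move_arm(
  dp=[
    [0,0,-1],
    [0,0,-1],
    [0,0,0],
  ],
  rotation=[
    [0,0,0],
    [0,0,0],
    [0,0,0],
  ],
  hand=[0.5,0.5,0.5],
)

```text
clock: 9.52
eef_pos: [436.2, -1.6, 18.5]
eef_rot: [-3.14, 0.61, 1.573]
wrist_force: [-0.3, 0.1, -3.2]
finger_gap: 58.2
finger_force: 35.0
```

Call:
move_arm(
  dp=[
    [0,0,-1],
    [0,0,0],
  ],
  rotation=[
    [0,0,0],
    [0,0,0],
  ],
  hand=[0.5,0.5],
)

```text
clock: 9.78
eef_pos: [436.3, -1.5, 17.6]
eef_rot: [-3.141, 0.61, 1.573]
wrist_force: [0.1, 2.8, -1.3]
finger_gap: 58.2
finger_force: 35.0
```

It's touching now. I'll go one more millimetre, ease the grip and open.

Call:
move_arm(
  dp=[
    [0,0,-1],
    [0,0,0],
  ],
  rotation=[
    [0,0,0],
    [0,0,0],
  ],
  hand=[0.5,0.5],
  newtons=8,
)

```text
clock: 10.02
eef_pos: [436.2, -1.6, 16.9]
eef_rot: [-3.141, 0.611, 1.573]
wrist_force: [-3.2, 3.5, 6.5]
finger_gap: 58.8
finger_force: 8.0
```

Call:
move_arm(
  dp=[
    [0,0,0],
    [0,0,0],
    [0,0,0],
    [0,0,0],
    [0,0,0],
    [0,0,0],
  ],
  rotation=[
    [0,0,0],
    [0,0,0],
    [0,0,0],
    [0,0,0],
    [0,0,0],
    [0,0,0],
  ],
  hand=[0.65,0.7,0.8,0.9,1,1],
)

```text
clock: 10.78
eef_pos: [436.1, -1.6, 16.4]
eef_rot: [-3.14, 0.61, 1.573]
wrist_force: [0.6, -0.2, -0.8]
finger_gap: 93.7
finger_force: 0.0
```

Released. I'm backing off along the tool, then swinging the lean to the other side above the drum for the second grasp.

Call:
move_arm(
  dp=[
    [0,5.7,8.2],
    [0,11.4,16.4],
    [0,17,25],
    [0,20,29],
    [0,17,25],
    [0,0,20],
    [0,0,0],
  ],
  rotation=[
    [0,0,0],
    [0,0,0],
    [0,0,0],
    [0,0,0],
    [0,0,0],
    [0,0,0],
    [0,0,0],
  ],
  hand=[1,1,1,1,1,1,1],
)

```text
clock: 11.65
eef_pos: [436.5, 70.1, 141.3]
eef_rot: [3.14, 0.609, 1.572]
wrist_force: [0.6, -0.3, -0.6]
finger_gap: 93.9
finger_force: 0.0
```

Call:
move_arm(
  dp=[
    [0,-14,2],
    [0,-14,2],
    [0,-14,2],
    [0,-14,0],
    [0,-14,0],
    [0,-14,0],
    [0,-14,0],
    [0,-14,0],
    [0,-14,0],
    [0,-14,0],
  ],
  rotation=[
    [0.14,0,0],
    [0.14,0,0],
    [0.14,0,0],
    [0.14,0,0],
    [0.14,0,0],
    [0.14,0,0],
    [0.14,0,0],
    [0.14,0,0],
    [0.14,0,0],
    [0.135,0,0],
  ],
  hand=[1,1,1,1,1,1,1,1,1,1],
)

```text
clock: 12.9
eef_pos: [435.9, -71.1, 145.6]
eef_rot: [3.14, -0.79, 1.572]
wrist_force: [-0.0, 1.0, 0.5]
finger_gap: 93.9
finger_force: 0.0
```

Call:
move_arm(
  dp=[
    [0,0,0],
    [0,0,0],
  ],
  rotation=[
    [0,0,0],
    [0,0,0],
  ],
  hand=[1,1],
)

```text
clock: 13.15
eef_pos: [435.9, -70.2, 145.6]
eef_rot: [3.141, -0.784, 1.572]
wrist_force: [0.2, -0.1, 0.4]
finger_gap: 93.9
finger_force: 0.0
```

```bash
python3 look.py w5 scene side; python3 - <<'E'
from h import *
d=pickle.load(open("w5.pkl","rb"));W=d["wrist"];s=d["s"]
print(Ro.from_euler("xyz",s["eef_rot"]).as_matrix().round(3))
# expected axis points
for y in(-64,0,56):print(y,wproj(W,s,np.array([436.,y,31])).round(1),wproj(W,s,np.array([436.,y,62])).round(1))
E
```

```text
clock 13.15
joints [-0.612  0.373  1.776  0.617  1.523 -0.815]
eef_pos [435.935 -70.175 145.643]
eef_rot [ 3.141 -0.784  1.572]
wrist_force [ 0.246 -0.06   0.448]
finger_gap 93.929
finger_force 0.0
[[-0.001  1.    -0.001]
 [ 0.708  0.001  0.706]
 [ 0.706  0.    -0.708]]
-64 [252.7 266.8] [252.6 258.6]
0 [252.8 210.4] [252.8 197.4]
56 [252.8 168. ] [252.8 152.7]
```

View pics/w5.png

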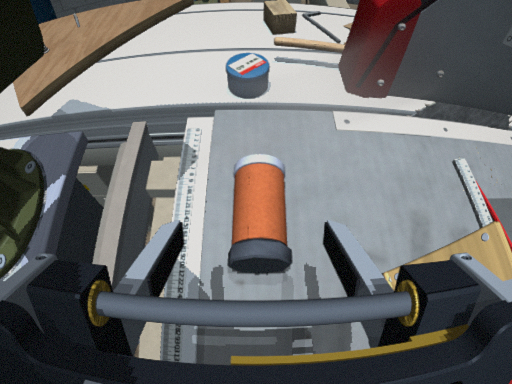

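The drum lies with its axis near column 259, the nut at about (260,255) and the flange at (259,163). That's slightly right of centre, so I'll measure it.

```bash
python3 - <<'E'
from h import *
d=pickle.load(open("w5.pkl","rb"));W=d["wrist"];s=d["s"]
g=cv2.cvtColor(W["image"],cv2.COLOR_RGB2HSV);m=cv2.inRange(g,(0,110,60),(18,255,255));m[:140]=0;m[260:]=0;m[:,:220]=0;m[:,300:]=0
ys,xs=np.nonzero(m);print(xs.min(),xs.max(),ys.min(),ys.max())
def wz(u,v,z):
    o,q=wray(W,s,u,v);return o+q*(z-o[2])/q[2]
for v in(180,195,210,225):
    r=np.nonzero(m[v])[0]
    # silhouettes: cylinder horizontal; tangent mid-angle -> plane z=31 approx
    a,b=wz(r.min(),v,31),wz(r.max(),v,31);print(v,r.min(),r.max(),((a+b)/2).round(1),"w",np.round(b[0]-a[0],1))
c=xs[(ys<ys.min()+6)].mean();print("flange edge top line",wz(c,ys.min(),60).round(1))
cc=int(np.median(xs));col=np.nonzero(m[:,cc])[0];print("col",cc,col.min(),col.max(),"sleeve/flange y",wz(cc,col.min(),60.5).round(1),"nut/sleeve y",wz(cc,col.max(),60.5).round(1))
E
```

```text
232 286 163 244
180 235 283 [443.3  39.3  31. ] w 56.3
195 234 283 [442.5  19.4  31. ] w 55.8
210 234 284 [443.    0.5  31. ] w 55.5
225 233 285 [442.8 -17.5  31. ] w 56.4
flange edge top line [442.8  43.5  60. ]
col 259 163 237 sleeve/flange y [442.7  43.2  60.5] nut/sleeve y [442.  -42.   60.5]
```

The drum axis is at x = 443, parallel to y, with the head at y of about -64. The second grasp goes 50 mm from the head.

Call:
move_arm(
  dp=[
    [3.5,3,-20],
    [3.5,3,-24],
    [0,0,-20],
    [0,11,-11],
    [0,14,-14],
    [0,14,-14],
    [0,14,-14],
    [0,10.5,-10.5],
    [0,0,0],
  ],
  rotation=[
    [0,0,0],
    [0,0,0],
    [0,0,0],
    [0,0,0],
    [0,0,0],
    [0,0,0],
    [0,0,0],
    [0,0,0],
    [0,0,0],
  ],
  hand=[1,1,1,1,1,1,1,1,1],
)

```text
clock: 14.42
eef_pos: [442.8, -0.2, 18.3]
eef_rot: [3.141, -0.785, 1.574]
wrist_force: [-0.8, 0.7, 0.5]
finger_gap: 94.2
finger_force: 0.0
```

Call:
move_arm(
  dp=[
    [0,0,0],
    [0,0,0],
    [0,0,0],
    [0,0,0],
    [0,0,0],
    [0,0,0],
  ],
  rotation=[
    [0,0,0],
    [0,0,0],
    [0,0,0],
    [0,0,0],
    [0,0,0],
    [0,0,0],
  ],
  hand=[0.6,0.55,0.5,0.5,0.5,0.5],
  newtons=40,
)

```text
clock: 15.18
eef_pos: [443.1, -1.1, 18.6]
eef_rot: [3.14, -0.785, 1.574]
wrist_force: [-1.9, -2.5, 3.1]
finger_gap: 59.0
finger_force: 40.0
```

Held. I'll lift it and tip it so the tool is vertical and the bore points 45° down.

Call:
move_arm(
  dp=[
    [0,0,10],
    [0,0,17],
    [0,0,20],
    [0,0,20],
    [0,-2.5,20],
    [0,-2.5,18],
    [0,-2.5,15],
    [0,-2.5,15],
    [0,-2.5,10],
    [0,0,0],
  ],
  rotation=[
    [0,0,0],
    [0,0,0],
    [0,0,0],
    [0,0,0],
    [-0.157,0,0],
    [-0.157,0,0],
    [-0.157,0,0],
    [-0.157,0,0],
    [-0.157,0,0],
    [0,0,0],
  ],
  hand=[0.5,0.5,0.5,0.5,0.5,0.5,0.5,0.5,0.5,0.5],
)

```text
clock: 16.42
eef_pos: [443.1, -12.0, 165.1]
eef_rot: [3.139, 0.0, 1.575]
wrist_force: [0.6, 0.2, -5.8]
finger_gap: 59.2
finger_force: 40.0
```

Call:
move_arm(
  dp=[
    [5,-8,2],
    [7,-12,2],
    [8,-14,2],
    [8,-15,2],
    [8,-15,2],
    [8,-15,2],
    [8,-15,2],
    [8,-15,2],
    [8,-12,2],
    [7,-7,1],
  ],
  rotation=[
    [0,0,-0.14],
    [0,0,-0.14],
    [0,0,-0.14],
    [0,0,-0.14],
    [0,0,-0.14],
    [0,0,-0.14],
    [0,0,-0.14],
    [0,0,-0.14],
    [0,0,-0.14],
    [0,0,-0.147],
  ],
  hand=[0.5,0.5,0.5,0.5,0.5,0.5,0.5,0.5,0.5,0.5],
)

```text
clock: 17.68
eef_pos: [517.6, -142.3, 182.1]
eef_rot: [-3.137, 0.0, 0.16]
wrist_force: [0.4, 0.5, -4.6]
finger_gap: 58.8
finger_force: 40.0
```

Call:
move_arm(
  dp=[
    [0,0,0],
    [0,0,0],
  ],
  rotation=[
    [0,0,0],
    [0,0,0],
  ],
  hand=[0.5,0.5],
)

```text
clock: 17.92
eef_pos: [517.5, -141.4, 182.2]
eef_rot: [-3.14, 0.0, 0.169]
wrist_force: [0.4, -0.2, -3.7]
finger_gap: 59.1
finger_force: 40.0
```

```bash
python3 look.py w6 scene side; python3 - <<'E'
from h import *
d=pickle.load(open("w6.pkl","rb"))
def crop(c,u,v):return cv2.resize(c["image"][v:v+100,u:u+100,::-1],(400,400),interpolation=cv2.INTER_CUBIC)
a=np.hstack([crop(d["scene"],195,120),crop(d["side"],215,120)])
cv2.imwrite("pics/w6c.png",a)
E
```

```text
clock 17.925
joints [-0.336  0.291  1.588  0.002  1.264  1.066]
eef_pos [ 517.505 -141.395  182.168]
eef_rot [-3.14   0.     0.169]
wrist_force [ 0.38  -0.161 -3.737]
finger_gap 59.148
finger_force 39.996
```

View pics/w6c.png

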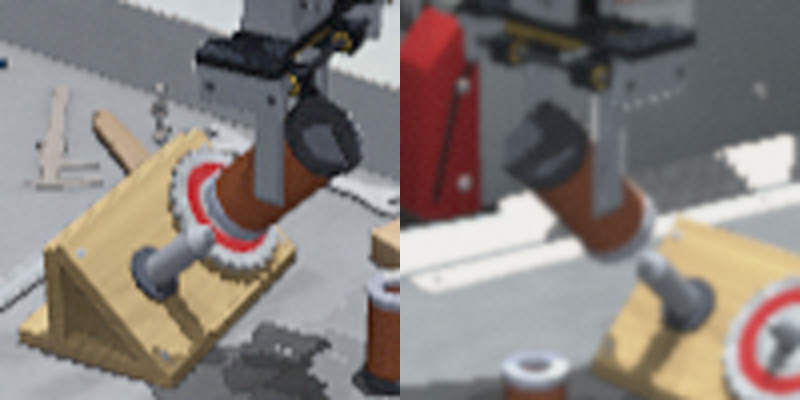

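The bore faces the nose with the drum about 45° down. In the scene crop the nose is at (205,233) and the flange at (222,200). In the side crop the nose is at (650,262) and the flange at (630,235). I'll measure both axes in the same images using steel-versus-wood saturation profiles.

```bash
cat > al.py <<'E'
from h import *
from scipy.ndimage import map_coordinates
d=pickle.load(open("w6.pkl","rb"));d0=pickle.load(open("c0.pkl","rb"));s=d["s"]
yaw=.166;a=np.array([-np.cos(yaw)*.7071,-np.sin(yaw)*.7071,.7071]);C=np.array([641,-122.,67])
G=s["eef_pos"]+[0,0,19];dd=-a
views={"scene0":(d0["scene"],lambda X:proj(d0["scene"],X)),"side0":(d0["side"],lambda X:proj(d0["side"],X)),"scene":(d["scene"],lambda X:proj(d["scene"],X)),"side":(d["side"],lambda X:proj(d["side"],X)),"wrist":(d["wrist"],lambda X:wproj(d["wrist"],s,X))}
def prof(c,f,P,ax,ch,h):
    p=f(P);t=f(P+ax)-p;t/=np.linalg.norm(t);n=np.array([-t[1],t[0]]);o=np.arange(-h,h+.01,.5)
    im=cv2.cvtColor(c["image"],cv2.COLOR_RGB2HSV)[...,ch].astype(float)
    return p,n,o,map_coordinates(im,[p[1]+o*n[1],p[0]+o*n[0]],order=1)
E
python3 - <<'E'
from al import *
for nm in views:
    c,f=views[nm];print(nm,"nose",f(C+72*a).round(1),"collar",f(C).round(1),"mouth",f(G+70*dd).round(1),"scale",np.linalg.norm(f(C+40*a+[0,0,1])-f(C+40*a)).round(2))
    for t in(15,25,35,45,55):
        p,n,o,v=prof(c,f,C+t*a,a,1,12);print(t,"S",v[::2].astype(int))
E
```

```text
scene0 nose [246.7 178. ] collar [233.6 187.5] mouth [253.2 170.8] scale 0.26
15 S [92 90 92 91 91 96 80 44 26 25 26 23 24 24 23 32 35 50 85 93 94 93 93 93
 94]
25 S [91 91 91 91 90 92 92 87 37 25 26 25 21 26 29 31 74 93 90 92 91 90 89 89
 90]
35 S [89 91 89 90 93 91 91 88 43 21 26 22 24 28 29 34 78 90 92 93 90 92 90 91
 90]
45 S [ 90  90  91  92  92 103 102  77  27  25  24  27  25  27  26  41  85 100
  99  94  95  90  91  90  89]
55 S [ 89  92  39   6  19  30  12  12  16  22  22  22  23  25  25  25  25  57
 118 104 108 103 103 111  97]
side0 nose [276.  184.7] collar [287.  195.6] mouth [270.2 176.2] scale 0.3
15 S [93 94 94 93 87 65 26 10 24 22 22 23 24 23 23 24 18 16 56 81 90 91 91 92
 92]
25 S [92 93 95 95 95 90 81 60 28 15 23 23 22 25 19 16 38 75 90 91 91 92 92 91
 91]
35 S [91 94 94 95 95 93 91 86 53 15 22 20 22 22 19 18 55 84 89 92 92 90 92 91
 89]
45 S [89 92 94 94 92 92 91 84 54 10 22 22 24 20 19 18 54 81 90 89 91 91 91 90
 88]
55 S [27 43 54 62 72 77 80 78 43 17 22 26 23 24 22  9 43 83 91 92 92 89 87 87
 88]
scene nose [246.7 178. ] collar [233.6 187.5] mouth [253.2 170.8] 
[... 757 characters left out ...]
1 24 24 18 17 56 84 91 92 91 92 92 91
 90]
45 S [89 92 94 96 94 93 93 85 53  5 18 22 24 20 17 18 54 82 92 93 92 92 92 91
 89]
55 S [29 43 54 62 72 77 81 78 46 17 20 23 23 24 23 10 44 83 93 93 92 90 89 87
 88]
wrist nose [254.5 116.4] collar [254.5  63.8] mouth [252.8 152.3] scale 0.07
15 S [26 24 25 28 30 30 27 30 33 31 29 32 32 31 31 30 31 30 30 29 30 29 28 26
 24]
25 S [18 22 23 22 23 26 26 25 26 27 28 27 29 30 28 27 26 27 28 27 26 24 24 23
 20]
35 S [19 19 21 24 24 24 24 25 26 24 25 27 28 26 25 25 26 27 28 27 26 25 23 23
 21]
45 S [21 20 21 23 26 27 27 27 28 30 31 29 29 30 29 28 28 27 26 26 27 29 26 22
 24]
55 S [28 28 29 30 26 21 18 15 11 11 11 11 12 13 15 15 18 22 27 31 32 33 32 32
 33]
```

```bash
python3 - <<'E'
from al import *
im=d["wrist"]["image"];c,f=views["wrist"];p=f(C+72*a);u,v=int(p[0]),int(p[1]);u0,v0=max(0,u-75),max(0,v-90)
print(u0,v0);cv2.imwrite("pics/w6w.png",cv2.resize(im[v0:v0+150,u0:u0+150,::-1],(600,600),interpolation=cv2.INTER_CUBIC))
E
```

```text
179 26
```

View pics/w6w.png

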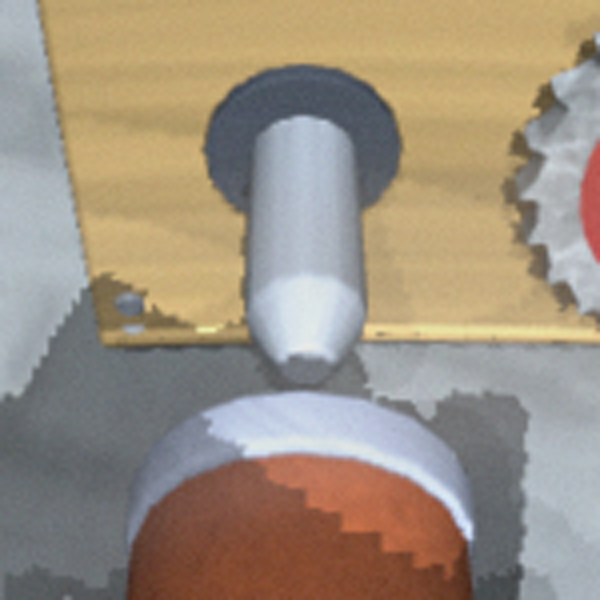

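The wrist crop shows the spindle with its nose at (306,365) and collar at (303,140), and the flange centred at column 301. Laterally they're aligned within about 1 mm. Next I'll measure the drum's own axis profiles in the scene and side views.

```bash
python3 - <<'E'
from al import *
for nm in("scene","side","wrist"):
    c,f=views[nm];print(nm)
    for t in(-20,-12,25,35,45,50):
        for ch in((1,2) if t in(45,) else (1,)):
            h=16 if nm!="wrist" else 60;p,n,o,v=prof(c,f,G+t*dd,dd,ch,h);st=2 if h<20 else 6
            print(t,"HSV"[ch],v[::st].astype(int), "n",n.round(2) if t==25 else "")
E
```

```text
scene
-20 S [10 10 11 13 12 13 11 22 63 50 35 46 48 44 38 45 45 35 36 41 40 43 38 41
 50 30 14 28 32 31 29 32 37] n 
-12 S [ 12  12  11  10  11  13  25 123 187 148  94 103  65  52  36  44  56  55
  31  61  66  56  40  34  36  34  29  30  30  32  31  31  32] n 
25 S [ 11  11  11  10  10   9   8 103 186 183 138  51  28  34  33  35  31  31
  29  29  33  37  45  61 112  59  13  11   9   7  10  10  14] n [-0.59 -0.81]
35 S [ 11  10  12  12   9   9  13  82 161  87  51  30  35  35  30  29  30  33
  40  60  93 142 162 165 175  78  10  11  10  10  11  10  10] n 
45 S [ 29  21  22  19  24  25  22 127 185 160 168 150 100  70  30  58  73 109
 157 160 169 168 161 162 158  64  20   9   5   3   7  12  10] n 
45 V [176 173 180 182 183 184 129  79  75  83  86  90  85  87  95 111 101  95
  95  92  92 100 113 113 116 134 177 171 167 191 213 202 182] n 
50 S [ 74  81  27  25  21  26   8 132 169 166 170 167 170 157 135 144 152 170
 166 155 155 156 156 159 137  47   8  11  13   8   8   4  23] n 
side
-20 S [27 24 17 11  5  2  9 14 18 20 33 31 33 34 35 32 34 39 40 42 39 36 29 12
 24 20 12  9  6  5  4  5  4
[... 1422 characters left out ...]
 S [ 24  22  18  27  23  48 166 155 164 167 160 163 167 162 166 160 163 159
 170 169 166 162 165 162 162 165 166 161 162 168 162 163 162 158 173 138
  22  24  20  24  26] n 
45 S [ 27  23  25  22  23  22 140 159 160 168 165 158 158 159 169 165 167 167
 163 163 161 162 163 162 162 161 161 164 161 167 159 164 163 174 168  40
  19  20  19  22  24] n 
45 V [ 96  92  95  91 122 167  86  96 104 113 111 119 117 127 129 127 132 134
 134 138 141 133 132 129 128 131 126 124 124 123 118 105 100  94  90 119
 160 160 161 162 163] n 
50 S [ 22  18  22  12  17  25 124 151 162 149 167 157 162 163 165 167 156 157
 164 158 162 154 161 162 162 162 167 158 165 160 158 163 159 159 159  26
  18  20  21  21  26] n
```

The drum axis sits about 1.2 mm low relative to the spindle, against 2 mm of radial clearance. I'll correct that, then advance along (0.697, 0.117, -0.707). About 113 mm of travel remains to the collar.

Call:
move_arm(
  dp=[
    [0.9,-0.1,0.9],
    [6.3,1.1,-6.4],
    [6.3,1.1,-6.4],
    [6.3,1.1,-6.4],
    [6.3,1.1,-6.4],
    [3.5,0.6,-3.5],
    [3.5,0.6,-3.5],
    [3.5,0.6,-3.5],
    [0,0,0],
  ],
  rotation=[
    [0,0,0],
    [0,0,0],
    [0,0,0],
    [0,0,0],
    [0,0,0],
    [0,0,0],
    [0,0,0],
    [0,0,0],
    [0,0,0],
  ],
  hand=[0.5,0.5,0.5,0.5,0.5,0.5,0.5,0.5,0.5],
)

```text
clock: 19.2
eef_pos: [554.5, -135.3, 146.9]
eef_rot: [-3.141, 0.001, 0.166]
wrist_force: [-2.1, -0.4, -6.2]
finger_gap: 58.9
finger_force: 40.0
```

Call:
move_arm(
  dp=[
    [3.5,0.6,-3.5],
    [3.5,0.6,-3.5],
    [3.5,0.6,-3.5],
    [0,0,0],
  ],
  rotation=[
    [0,0,0],
    [0,0,0],
    [0,0,0],
    [0,0,0],
  ],
  hand=[0.5,0.5,0.5,0.5],
)

```text
clock: 19.7
eef_pos: [564.8, -133.7, 135.9]
eef_rot: [-3.141, 0.002, 0.166]
wrist_force: [-3.3, -1.3, -10.4]
finger_gap: 59.2
finger_force: 40.0
```

The force points along -e2, so the spindle is pushing the drum down and the drum is about 1 mm too high. I'll correct it back.

Call:
move_arm(
  dp=[
    [-0.8,-0.1,-0.8],
    [0,0,0],
    [0,0,0],
  ],
  rotation=[
    [0,0,0],
    [0,0,0],
    [0,0,0],
  ],
  hand=[0.5,0.5,0.5],
)

```text
clock: 20.08
eef_pos: [564.3, -133.7, 136.0]
eef_rot: [-3.142, 0.0, 0.166]
wrist_force: [-3.0, -0.8, -10.2]
finger_gap: 59.3
finger_force: 40.0
```

Call:
move_arm(
  dp=[
    [3.5,0.6,-3.5],
    [3.5,0.6,-3.5],
    [0,0,0],
  ],
  rotation=[
    [0,0,0],
    [0,0,0],
    [0,0,0],
  ],
  hand=[0.5,0.5,0.5],
)

```text
clock: 20.45
eef_pos: [571.2, -132.6, 128.7]
eef_rot: [-3.142, 0.001, 0.166]
wrist_force: [-4.3, -2.6, -10.0]
finger_gap: 59.8
finger_force: 40.0
```

Call:
move_arm(
  dp=[
    [-0.7,-0.1,-0.7],
    [3.5,0.6,-3.5],
    [3.5,0.6,-3.5],
    [0,0,0],
  ],
  rotation=[
    [0,0,0],
    [0,0,0],
    [0,0,0],
    [0,0,0],
  ],
  hand=[0.5,0.5,0.5,0.5],
)

```text
clock: 20.95
eef_pos: [577.4, -131.6, 121.0]
eef_rot: [3.142, 0.001, 0.166]
wrist_force: [-4.3, -3.0, -11.1]
finger_gap: 59.2
finger_force: 40.0
```

```bash
python3 - <<'E'
from cell import manip
from h import *
s=manip.read_state();print(s["eef_pos"].round(1),s["wrist_force"].round(1),s["moment"].round(2))
d=np.array([.697,.117,-.707]);C=np.array([641,-122.,67]);m=s["eef_pos"]+[0,0,19]+70*d;print("to go",(C-m)@d,"e2",(m-C)@[.697,.117,.707],"e1",(m-C)@[.165,-.986,0])
E
```

```text
[ 577.4 -131.6  121. ] [ -4.3  -3.  -11.1] [-0.81  1.11 -0.11]
to go 27.130064203481126 e2 6.142782694473701 e1 -1.0781113766790933
```

The script shows the mouth was about 4-5 mm high along e2. I had compared each axis with its own nominal line, and those two lines differ. I'll ease down along -e2 in steps and watch the force.

Call:
move_arm(
  dp=[
    [-0.7,-0.1,-0.7],
    [-0.7,-0.1,-0.7],
    [0,0,0],
  ],
  rotation=[
    [0,0,0],
    [0,0,0],
    [0,0,0],
  ],
  hand=[0.5,0.5,0.5],
)

```text
clock: 21.32
eef_pos: [576.6, -131.7, 120.4]
eef_rot: [3.141, -0.001, 0.166]
wrist_force: [-3.3, -2.2, -4.4]
finger_gap: 59.1
finger_force: 40.0
```

Call:
move_arm(
  dp=[
    [-0.7,-0.1,-0.7],
    [0,0,0],
  ],
  rotation=[
    [0,0,0],
    [0,0,0],
  ],
  hand=[0.5,0.5],
)

```text
clock: 21.58
eef_pos: [575.9, -131.4, 119.5]
eef_rot: [-3.142, -0.001, 0.166]
wrist_force: [0.7, 0.0, -3.8]
finger_gap: 59.1
finger_force: 40.0
```

```bash
python3 look.py w7 scene side >/dev/null; python3 - <<'E'
from al import *
d=pickle.load(open("w7.pkl","rb"));s=d["s"];G=s["eef_pos"]+[0,0,19]
print(s["eef_pos"].round(1),s["wrist_force"].round(1),s["moment"].round(2))
for nm in("scene","side"):
    c=d[nm];f=lambda X:proj(c,X);print(nm)
    for t in(-20,-12,30,40,48):
        p,n,o,v=prof(c,f,G+t*dd,dd,1,16);print(t,v[::2].astype(int))
    p=f(G+60*dd)
    # along-axis profile, value channel, from t=20..90
    V=cv2.cvtColor(c["image"],cv2.COLOR_RGB2HSV).astype(float)
    for off in(-8,8):
        q=f(G);tt=f(G+dd)-q;tt/=np.linalg.norm(tt);nn=np.array([-tt[1],tt[0]])
        ts=np.arange(30,100,3);P=[f(G+t*dd)+off*.6*nn for t in ts]
        print("ax",off,[int(map_coordinates(V[...,1],[[p[1]],[p[0]]],order=1)[0]) for p in P])
E
```

```text
[ 575.9 -131.4  119.5] [ 0.7  0.  -3.8] [ 0.    0.02 -0.  ]
scene
-20 [ 91  80  33  10  12  34 134 167 109  54  46  48  51  54  38  31  49  45
  43  44  47  46  48  38  44  69  85  69  44  30  35  32  28]
-12 [ 94  16  11  13  19  77 185 190 154 143 112  49  69  51  57  46  42  51
  49  56  53  53  43  33  29  27  34  27  30  29  33  37  32]
30 [100 105 112 100  87  75  77 130 165 149  71  35  31  33  32  33  29  30
  32  34  36  42  65 115 123  31  16  17  21  43  73  87  86]
40 [ 99  98 104 103 102 108 124 161 172 162  86  51  27  35  34  31  32  36
  59  89 122 178 164 160 108  67 100  83  90  90  87  85  87]
48 [ 99 101  99 100 103 101 113 150 157 158 170 159 114  62  23  37  85 124
 155 159 163 165 166 161 124  92  88  86  88  89  89  86  84]
ax -8 [34, 37, 37, 31, 64, 122, 157, 170, 179, 164, 153, 160, 175, 174, 165, 176, 154, 85, 30, 37, 37, 35, 35, 32]
ax 8 [37, 59, 93, 154, 173, 165, 165, 167, 159, 155, 161, 162, 161, 165, 179, 150, 81, 49, 34, 38, 40, 30, 40, 52]
side
-20 [28 28 29 22 15  6  5  7 11 16 27 32 36 38 37 33 33 33 37 31 33 31 22 29
 15 13  5  8 10 12 13 14 13]
-12 [28 29 29 30 29 20 12 22 59 43 31 25 24 24 29 38 31 23 27 24 28 32 60 85
 96 50 12  9 12 13 14 13 13]
30 [  5  15  41  75  84  78  48  25  16  26  28  28  28  25  23  17  27  65
 108 133 142 145 140 134 137 103  36   7  11  12  12  11  11]
40 [ 17  42  74  88  90  88  84  84  67  37  16  23  25  27  28  28  23  16
  29  64 116 133 134 135 134 106  46   6   8  11  13  12  12]
48 [ 44  73  90  91  91  91  90  98 103  97  56  29  17  25  23  21  21  21
  42  75 109 133 138 136 133 117  86  58  47  38  25  22  17]
ax -8 [28, 27, 25, 25, 21, 16, 25, 41, 67, 101, 127, 137, 141, 135, 130, 96, 60, 34, 14, 7, 12, 18, 18, 19]
ax 8 [145, 144, 137, 132, 129, 130, 130, 137, 139, 142, 139, 134, 136, 141, 142, 139, 136, 114, 83, 46, 24, 21, 26, 29]
```

The forces are back to baseline and the moment is zero, so the drum is free on the spindle. I'll continue home, with about 27 mm left.

Call:
move_arm(
  dp=[
    [2.8,0.5,-2.8],
    [2.8,0.5,-2.8],
    [0,0,0],
  ],
  rotation=[
    [0,0,0],
    [0,0,0],
    [0,0,0],
  ],
  hand=[0.5,0.5,0.5],
)

```text
clock: 22.1
eef_pos: [581.2, -130.6, 113.2]
eef_rot: [-3.141, 0.001, 0.166]
wrist_force: [-0.1, -0.7, -4.5]
finger_gap: 59.0
finger_force: 40.0
```

Call:
move_arm(
  dp=[
    [2.8,0.5,-2.8],
    [2.8,0.5,-2.8],
    [0,0,0],
  ],
  rotation=[
    [0,0,0],
    [0,0,0],
    [0,0,0],
  ],
  hand=[0.5,0.5,0.5],
)

```text
clock: 22.48
eef_pos: [586.8, -129.7, 107.6]
eef_rot: [-3.141, 0.001, 0.166]
wrist_force: [-0.2, -0.9, -6.7]
finger_gap: 58.8
finger_force: 40.0
```

Call:
move_arm(
  dp=[
    [1.4,0.2,-1.4],
    [1.4,0.2,-1.4],
    [0,0,0],
  ],
  rotation=[
    [0,0,0],
    [0,0,0],
    [0,0,0],
  ],
  hand=[0.5,0.5,0.5],
)

```text
clock: 22.85
eef_pos: [589.5, -129.4, 105.0]
eef_rot: [3.142, 0.0, 0.166]
wrist_force: [-2.2, -2.6, -6.4]
finger_gap: 59.0
finger_force: 40.0
```

Call:
move_arm(
  dp=[
    [-0.4,-0.6,-0.4],
    [1.4,0.2,-1.4],
    [1.4,0.2,-1.4],
    [0,0,0],
  ],
  rotation=[
    [0,0,0],
    [0,0,0],
    [0,0,0],
    [0,0,0],
  ],
  hand=[0.5,0.5,0.5,0.5],
)

```text
clock: 23.35
eef_pos: [591.2, -129.6, 102.2]
eef_rot: [-3.141, 0.002, 0.166]
wrist_force: [-10.0, -0.6, 2.9]
finger_gap: 59.2
finger_force: 40.0
```

Call:
move_arm(
  dp=[
    [1.1,0.2,-1.1],
    [1.1,0.2,-1.1],
    [0,0,0],
  ],
  rotation=[
    [0,0,0],
    [0,0,0],
    [0,0,0],
  ],
  hand=[0.5,0.5,0.5],
)

```text
clock: 23.72
eef_pos: [591.4, -130.3, 100.9]
eef_rot: [3.142, 0.007, 0.165]
wrist_force: [-33.1, -7.1, 19.5]
finger_gap: 59.2
finger_force: 40.1
```

The axial force has risen sharply along the spindle, with the mouth at about (640,-122,70). It's seated on the collar. I'll relax and open.

Call:
move_arm(
  dp=[
    [-1.2,-0.2,1.2],
    [0,0,0],
  ],
  rotation=[
    [0,0,0],
    [0,0,0],
  ],
  hand=[0.5,0.5],
  newtons=15,
)

```text
clock: 23.98
eef_pos: [593.2, -129.3, 101.2]
eef_rot: [3.141, -0.001, 0.166]
wrist_force: [-1.4, -1.3, -3.3]
finger_gap: 59.8
finger_force: 15.0
```

Call:
move_arm(
  dp=[
    [0,0,0],
    [0,0,0],
    [0,0,0],
    [0,0,0],
    [0,0,0],
    [0,0,0],
  ],
  rotation=[
    [0,0,0],
    [0,0,0],
    [0,0,0],
    [0,0,0],
    [0,0,0],
    [0,0,0],
  ],
  hand=[0.66,0.7,0.8,0.9,1,1],
)

```text
clock: 24.72
eef_pos: [593.0, -129.3, 101.0]
eef_rot: [-3.142, -0.0, 0.166]
wrist_force: [0.8, 0.6, 0.1]
finger_gap: 93.9
finger_force: 0.0
```

Call:
move_arm(
  dp=[
    [0,0,10],
    [0,0,20],
    [0,0,30],
    [0,0,30],
    [0,0,30],
    [0,0,30],
    [-10,0,20],
    [0,0,0],
  ],
  rotation=[
    [0,0,0],
    [0,0,0],
    [0,0,0],
    [0,0,0],
    [0,0,0],
    [0,0,0],
    [0,0,0],
    [0,0,0],
  ],
  hand=[1,1,1,1,1,1,1,1],
)

```text
clock: 25.72
eef_pos: [582.8, -129.4, 272.6]
eef_rot: [3.14, -0.002, 0.166]
wrist_force: [-0.3, -0.3, -0.1]
finger_gap: 94.0
finger_force: 0.0
```

```bash
python3 look.py w8 scene side; python3 - <<'E'
from al import *
d=pickle.load(open("w8.pkl","rb"));s=d["s"];W=d["wrist"]
# flange: bright unsaturated band between sleeve and collar; axis profile along drum top line
e2=np.array([.697,.117,.707]);C=np.array([640.5,-122.5,68.])
def chk(nm,c,f):
    I=cv2.cvtColor(c["image"],cv2.COLOR_RGB2HSV).astype(float)
    for r,side in((29.5,e2),):
        ts=np.arange(-12,130,3);P=[f(C+t*a+r*side) for t in ts]
        print(nm,"t,S,V",[(int(t),)+tuple(int(map_coordinates(I[...,k],[[p[1]],[p[0]]],order=1)[0]) for k in(1,2)) for t,p in zip(ts,P)])
for nm in("scene","side"):chk(nm,d[nm],lambda X:proj(d[nm],X))
chk("wrist",W,lambda X:wproj(W,s,X))
for nm in("scene","side"):
    c=d[nm];f=lambda X:proj(c,X)
    for t in(30,60,90):
        p,n,o,v=prof(c,f,C+t*a,a,1,16);print(nm,t,v[::2].astype(int))
E
```

```text
clock 25.725
joints [-0.28   0.366  1.279 -0.     1.494  1.125]
eef_pos [ 582.754 -129.404  272.642]
eef_rot [ 3.14e+00 -2.00e-03  1.66e-01]
wrist_force [-0.321 -0.267 -0.141]
finger_gap 94.034
finger_force 0.0
scene t,S,V [(-12, 86, 198), (-9, 80, 197), (-6, 70, 196), (-3, 49, 189), (0, 46, 183), (3, 29, 171), (6, 23, 178), (9, 17, 196), (12, 32, 196), (15, 47, 195), (18, 52, 196), (21, 69, 190), (24, 92, 188), (27, 97, 187), (30, 98, 186), (33, 94, 190), (36, 93, 191), (39, 92, 198), (42, 96, 192), (45, 95, 191), (48, 95, 184), (51, 78, 159), (54, 18, 129), (57, 8, 133), (60, 14, 164), (63, 13, 165), (66, 14, 173), (69, 16, 193), (72, 30, 195), (75, 95, 190), (78, 166, 184), (81, 198, 186), (84, 184, 189), (87, 147, 190), (90, 72, 188), (93, 17, 185), (96, 12, 188), (99, 15, 183), (102, 15, 174), (105, 15, 161), (108, 17, 160), (111, 20, 177), (114, 28, 173), (117, 58, 170), (120, 131, 172), (123, 184, 183), (126, 181, 180), (129, 148, 185)]
side t,S,V [(-12, 51, 207), (-9, 48, 208), (-6, 53, 206), (-3, 58, 206), (0, 60, 204), (3, 61, 204), (6, 69, 199), (9, 83, 193), (12, 92, 192)
[... 1468 characters left out ...]
103  98  99 101]
scene 60 [ 88  93  66  26  27  11  13  15  84 160 164 165 165 162 162 164 159 161
 166 169 168 161 160 157 159 169 136 110 108 103  93  89  88]
scene 90 [ 12  57 157 187 182 150  78  20  41  99  59  44  50  49  50  50  53  46
  48  46  44  51  42  36  38  69  23  12  11   5  42  90  99]
side 30 [ 93  92  93  93  93  97 106 126 136 139 137 138 135 134 139 140 142 140
 140 138 133 139 138 128 109  99  95  93  91  91  90  90  93]
side 60 [ 12  13  11  12   8   8  55 111 129 134 135 133 133 137 136 135 136 136
 136 133 139 141 134 120  94  77  72  77  85  93  88  70  38]
side 90 [12 12 14 14 12 14 21 30 32 34 34 36 35 34 36 35 34 37 36 36 35 25 27 22
 13  7  5  4  4  7  9 12 13]
```

```bash
python3 -c "
from cell import manip
print(manip.sign_off())"
```

```text
the job is handed in; nothing more can be done
None
```

The drum is on the free spindle with its flange against the collar, the gripper is clear of it, and the job is handed in; sign-off returned no verdict.

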